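# Seat a power module in the test jig and close the clamp

### The job

Load the green module with the silver can into the black nest of the test jig and, while the clamp is still wide open, push it down with a firm press of about 15 N, past the stiff lift plate, until you feel it bottom solidly on its stops. Only then swing the clamp arm down gently until it rests on the can, and let go. Never load the module with more than 35 N against the jig, and leave the red module, the screwdriver and the jar where they are.

Things in the scene. Friction and masses are not known exactly. Their poses are not given: they have to be found in the camera images.
- module_center (a point): Centre (half-way up) of the loose module to load, about 0.16 kg: a green carrier 70 (its x) x 50 (y) x 10 mm high, in its middle an upright silver can 34 (x) x 24 (y) x 30 mm; 40 mm high in all, this point 20 mm above its underside. Take it by the can, across its 24 mm width (along y). It stands on a fixed blue mat 3 mm thick and may go into the nest either way round.
- jig: Fixed test jig; origin on the table under the nest's middle, z up. Aluminium base 12 mm thick (x -88 to +112, y +-55 mm), on it a black nest block 100 (x) x 80 (y) mm, top at z 34 mm. The module goes in with its x along the jig's x. It is home when it stands on the stops: its centre is then 40.5 to 43.5 mm and its can's top 60.5 to 63.5 mm above the table.
- nest_mouth (a point): Centre of the nest's pocket mouth, 34 mm above the table; axes as the jig's. Pocket 72 (x) x 52 (y) mm, with 3 mm chamfers at the mouth. In it a brass lift plate, top 29 to 31 mm above the table at the start, holds the module up: it resists a push with a constant 6 N or so, has no spring and stays where pushed.
- nest_floor (a point): Centre of the pocket's floor, 12 mm above the table. At both x ends of the pocket are rigid steel stops, set by hand differently each time: tops 20.5 to 23.5 mm above the table, not measured. On the way down the force stays near 6 N; at the stops it rises sharply. Hold a press of 10 to 25 N there for about half a second; over 35 N against the jig damages the module.
- clamp_hinge (a point): Middle of the clamp's hinge pin, fixed on the jig at x +70, y 0, z 74 mm of the jig; the pin runs along the jig's y, between two posts 70 mm high above the base, 18 mm long (x), reaching to y +-22 mm.
- clamp (a joint): Angle of the clamp arm (rad): 0 level, pointing to the jig's -x over the nest; 1.57 upright; more leans back away from the nest; range -0.12 to 2.3. It starts wide open, 1.75 to 2.05. Hinge friction (0.2 N m) holds the arm at any angle; nothing latches. With the pad resting on a module that is home it reads -0.07 to +0.03; a module not home stops it higher.
- clamp_handle (a point): Centre of the red end block of the clamp arm, 26 (along the arm) x 30 (along the pin) x 18 mm thick, 107 mm from the hinge pin. The arm between is a flat steel bar 22 mm wide, 10 mm thick; a sprung rubber pad under it, 70 mm from the pin, face 12 mm below the bar's middle, meets the can's top; it gives 5 mm at 3 N per mm.
- spare_center (a point): Centre of a second module, a bystander: same size and shape, red carrier and yellow can; it stands on the same mat and may be in either place. Leave alone.
- driver: Loose orange-handled screwdriver, 160 mm long, lying on the table beside the jig. Bystander, leave alone.
- jar: Loose jar with white cap, 48 mm in diameter, 60 mm high, origin under its centre. Bystander, leave alone.

How it is judged (in metres and radians):
On the way:
1. with the clamp still wide open, the module is in the pocket and pressed down on its stops with more than 9 N (value of joint clamp above 1.2 rad and contact force between module and jig above 9 N and horizontal distance between module_center and jig below 0.004 m and z of module_center in the frame of jig below 0.045 m and angle between module_center's own z axis and vertical below 0.05 rad), for 0.2 s.
At the end, for the whole second after the job is handed in: The module stands in the pocket, level within 0.05 rad, within 4 mm of the nest's centre, its centre less than 45 mm above the jig's underside, at rest, and the clamp arm is down on it (angle below 0.045 rad) (value of joint clamp below 0.045 rad and linear speed of module below 0.01 m/s and horizontal distance between module_center and jig below 0.004 m and z of module_center in the frame of jig below 0.045 m and angle between module_center's own z axis and vertical below 0.05 rad); the robot touches nothing.
It fails at once if the module is pressed into the jig with more than 35 N (value of joint clamp above 0.3 rad and contact force between module and jig above 35 N).
It fails at once if the module is squeezed hard between clamp and jig (over 60 N, the forces above and below it added up) (contact force between module and jig above 60 N).
It fails at once if the red module is moved by more than 20 mm (distance of spare_center from where it was at the start of the episode above 0.02 m).
It fails at once if the screwdriver is moved by more than 20 mm (distance of driver from where it was at the start of the episode above 0.02 m).
It fails at once if the jar is moved by more than 20 mm (distance of jar from where it was at the start of the episode above 0.02 m).
It also fails if it takes over 72 s, if anything falls off the work surface, if the arm or the gripper's body presses on something with over 40 N, if the wrist force passes 120 N, or if a joint passes its speed limit or range.

### The arm

A 6-joint arm with a two-finger parallel gripper is mounted at the origin on the work surface. World frame = base frame: x ahead of the robot, y to its left, z up, the work surface at z = 0. Lengths are in mm, angles in rad, forces in N, time in s.
With the tool pointing down it reaches from about 375 to 825 mm from the base axis. Payload 5.5 kg.
Tool frame: the origin (TCP) lies between the finger pads; the fingertips stand 22 mm ahead of it and the grasp point (between the pads) lies 3 mm ahead of it; z points along the fingers, y is the direction in which the jaws open and shut (so a half turn about z gives the same grasp; the last joint's range is limited). The gripper opens to 85 mm and grips with 20 to 120 N. Pads are 22 mm wide; open, the fingers measure 114 mm over their backs; the gripper's body (76 mm by 85 mm) begins 54 mm behind the grasp point. The pads swing forward as they close: fully open they stand 13 mm farther back than shut.
Start: joints at [1.286, 0.314, -0.047, 1.21, 0, 1.571], TCP at [168.576, 575.827, 253.299] pointing down, gripper open.
Joint ranges: [-2.67, 2.67], [-0.69, 1.73], [-1.03, 1.25], [-2.08, 2.16], [-1.42, 1.45], [-3.14, 3.14]. Speed limits (rad/s): [2.39, 2.39, 3.01, 3.14, 3.14, 3.14].

### API

Orientations are given as a rotation vector (axis times angle).
In Python, from plant import arm gives the robot as it stands. The module is installed in compiled form; this text tells all that it offers.
- The arm moves only by the tool apply_moves, never from a script. Its argument "rows" is a list of rows, each an object of numbers: "x", "y", "z": the shift along the tool's x, y, z in m; "wx", "wy", "wz": the turn, a rotation vector about the tool's x, y, z in rad; "gripper": the closure, from 0 (fully open) to 1 (shut). A call has 1 to 8 rows; each row shifts and turns the commanded pose from where the row before left it, along the tool's axes as they then stand; what a row does not reach is not made up. A row lasts 1/8 s, in which the tool goes at most 62.5 mm and 10.7 degrees, less where a joint would pass 70% of its speed; a pose out of reach is approached as far as the arm can. A call is refused whole if a number of a shift passes 0.0625 or a number of a turn 0.188, either way. A call with a gripper value outside its range is refused whole. The fingers move at their own pace and stop on an object; the grip force is fixed at half the most. Time passes only in rows, so rows that do not move let the fingers close. It gives the time, the measured TCP pose, the force and the opening at its end, in the units of the state.
- arm.read_state(): the state, without advancing time (a new reading comes with each control period).
- arm.read_camera(name): name is "side" or "top" or "wrist"; returns (picture, depth): 420x560x3 uint8, red, green, blue; 420x560 float32, mm along the optical axis (not along the pixel's ray), 0 where there is no reading.
- arm.get_calibration(name): a dict with "intrinsics" (3x3 intrinsics, pixels), "extrinsics" (4x4, takes a point from world to camera coordinates); the wrist camera has in their place "tool_from_camera" (4x4, takes a point from camera to tool coordinates, whose origin is the TCP and whose axes are the flange's). Camera axes: x right, y down, z forward; pixel columns grow to the right and rows downward; lengths in mm; the calibration is good to about 2 mm. A picture is of the moment at which its call begins: read the wrist's pose just before it. get_calibration takes no time and is no camera call.
- arm.close_job(): hands the job in, once; it reports no verdict.
The state is a dict: "clock": time; "qpos": joint angles; "dq": joint speeds; "tau": joint torques, N m; "tcp_pos": TCP position; "orientation": TCP orientation; "wrist_force": force on the tool from outside, world axes, zero at the start; "moment": the same for the moment, N m; "grip_width": opening from 0.0 (shut) to 1.0 (fully open).
Only numpy, scipy, OpenCV 4.12 (cv2) and the standard library are available. Lean on these libraries where they do the work, as an engineer would, in place of code of your own. Each camera call takes 0.05 s, during which the arm holds its last target. There are 200 camera calls.

## Working session

There is one attempt and no reset: what is moved stays moved. The work goes in short steps, Python scripts to look and compute and a tool call to move; the robot and the scene stay as the last step left them, time stands still between calls to the robot, and variables do not carry over. Pictures are saved under pics/ and viewed, on a budget of 10 in all, crops included, one or two more only if the job needs it, and the job is handed in when it is done.

Besides the shell and the picture viewer there is one more tool, called after "Request:" as name(argument=value, ...) on one line, values as JSON. apply_moves: Moves the arm, as the interface text tells. Its arguments: {"type":"object","properties":{"rows":{"type":"array"}},"required":["rows"]}

```bash
mkdir -p pics
cat > h.py <<'E'
import numpy as np,cv2
from plant import arm
def shot(n,f=None):
    im,d=arm.read_camera(n); np.savez('pics/%s.npz'%(f or n),im=im,d=d)
    cv2.imwrite('pics/%s.png'%(f or n),im[:,:,::-1]); return im,d
def pts(n,d):
    c=arm.get_calibration(n);K=c['intrinsics'];E=np.array(c['extrinsics']);K=np.array(K)
    v,u=np.mgrid[:d.shape[0],:d.shape[1]]
    P=np.stack([(u-K[0,2])*d/K[0,0],(v-K[1,2])*d/K[1,1],d],-1)
    return (P-E[:3,3])@E[:3,:3]
E
python3 - <<'E'
from h import *
for n in ('top','side'): shot(n)
print(arm.read_state()); c=arm.get_calibration('top');print(c); print(arm.get_calibration('side')['extrinsics']);print(arm.get_calibration('wrist'))
E
```

```text
{'clock': 0.1, 'qpos': array([ 1.28600635e+00,  3.14190644e-01, -4.79624501e-02,  1.21020126e+00,
        3.33490468e-05,  1.57080567e+00]), 'dq': array([-0.00061763, -0.00197572,  0.00320177,  0.00151331,  0.00060647,
       -0.00028825]), 'tau': array([ 7.90038357e-04, -5.40768456e+01,  3.40539157e+01,  1.12725701e-02,
       -5.96479708e-06, -1.11349470e-05]), 'tcp_pos': array([168.42879562, 575.37466325, 252.50686502]), 'orientation': array([-4.45815180e-01, -3.10954190e+00,  2.41494736e-03]), 'wrist_force': array([-0.57569159,  0.00654261, -0.46829999]), 'moment': array([-0.01193358,  0.02278271,  0.04680179]), 'grip_width': 1.0030545096205083}
{'intrinsics': array([[443.17648925,   0.        , 268.71183133],
       [  0.        , 443.17648925, 211.98002198],
       [  0.        ,   0.        ,   1.        ]]), 'extrinsics': array([[-1.23662729e-02, -9.99889895e-01, -8.20204712e-03,
         4.00963381e+01],
       [-9.81294121e-01,  1.37114639e-02, -1.92025633e-01,
         5.47468036e+02],
       [ 1.92116952e-01,  5.67397924e-03, -9.81355635e-01,
         9.65089813e+02],
   
[... 184 characters left out ...]
 -6.37788540e-01  2.10144070e+02]
 [ 2.17066706e-01  5.99846571e-01 -7.70107873e-01  9.79294370e+02]
 [ 0.00000000e+00  0.00000000e+00  0.00000000e+00  1.00000000e+00]]
{'intrinsics': array([[306.53041499,   0.        , 274.10760517],
       [  0.        , 306.53041499, 211.48896737],
       [  0.        ,   0.        ,   1.        ]]), 'tool_from_camera': array([[ 1.05926601e-03, -9.54596306e-01, -2.97900605e-01,
         7.65174276e+01],
       [ 9.99998573e-01,  1.40324247e-03, -9.40802307e-04,
        -1.15948054e+00],
       [ 1.31611319e-03, -2.97899183e-01,  9.54596430e-01,
        -1.20672239e+02],
       [ 0.00000000e+00,  0.00000000e+00,  0.00000000e+00,
         1.00000000e+00]])}
```

View pics/top.png

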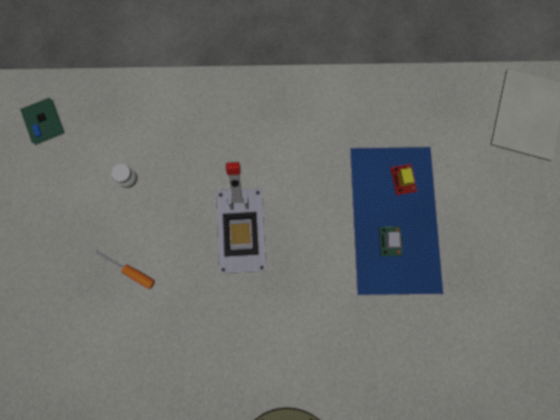

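View pics/side.png

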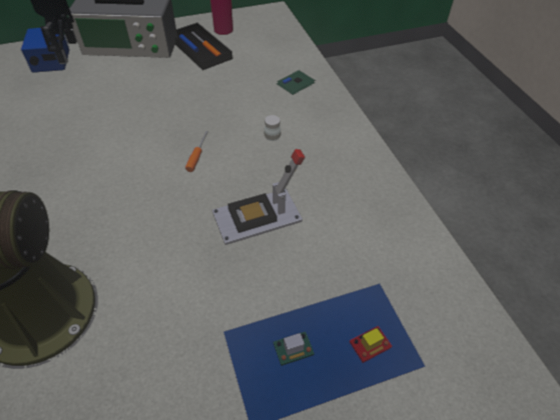

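The top view shows the green module at about (391,240), the red one at (404,179), the jig nest at (240,233) with its clamp leaning back towards +x, the driver at (135,273) and the jar at (124,175). Next I locate them from the depth data.

Run:
```python
from h import *
z=np.load('pics/top.npz');im=z['im'].astype(int);P=pts('top',z['d'])
def rep(n,m):
    ys,xs=np.where(m); q=P[m]; q=q[np.isfinite(q).all(1)]
    r=cv2.minAreaRect(q[:,:2].astype(np.float32))
    print(n,m.sum(),'med',np.median(q,0).round(1),'z',np.percentile(q[:,2],[5,95]).round(1),'rect',np.round(r[0],1),np.round(r[1],1),round(r[2],1))
def box(u0,u1,v0,v1):
    m=np.zeros(im.shape[:2],bool);m[v0:v1,u0:u1]=1;return m
Z=P[...,2]
g=box(372,412,220,262)
rep('gcan',g&(Z>36)&(Z<52)); rep('gcarr',g&(Z>9))
R,G,B=im[...,0],im[...,1],im[...,2]
j=box(205,280,180,285)
rep('base',j&(Z>7)&(Z<60)&(P[...,0]<600))
rep('nestblk',j&(Z>26)&(Z<60)&box(218,262,208,262))
rep('plate',j&(R>G+15)&(G>B+20)&box(228,254,220,250))
rep('handle',(R>G+60)&box(220,250,155,180))
rep('mat',box(365,375,160,200))
rep('tbl',box(300,340,160,200))
t=cv2.resize(z['im'][150:290,205:285],None,fx=5,fy=5,interpolation=3)
t2=cv2.resize(z['im'][215:265,365:415],None,fx=5,fy=5,interpolation=3)
o=np.zeros((700,650+10,3),np.uint8);o[:700,:400]=t;o[:250,405:655]=t2;
cv2.imwrite('pics/crop.png',cv2.resize(o,(565,600))[:,:,::-1])
```

```text
gcan 162 med [ 482.9 -251.5   42. ] z [38.9 45.5] rect [ 483.5 -252.2] [24.5 32.9] 89.4
gcarr 639 med [ 480.7 -247.7   14.4] z [10.  44.2] rect [ 442.2 -121.7] [ 79.8 338.4] 17.9
base 3340 med [498.8  99.6  13.6] z [ 8.8 34.7] rect [508.8 101.1] [186. 110.] 2.5
nestblk 1192 med [503.6 100.7  31.8] z [27.3 35.9] rect [509.4 101.2] [111.3  80. ] 2.6
plate 343 med [503.4 100.6  28.8] z [26.  32.1] rect [435.8  79. ] [190.6  48.4] 17.6
handle 132 med [615.7 105.5 180.7] z [168.1 184.8] rect [489.   73.7] [287.7  25.8] 13.7
mat 400 med [ 634.9 -214.2    2. ] z [-0.9  5.1] rect [ 504.  -121.9] [ 70.2 419.4] 55.0
tbl 1600 med [637.6 -92.4  -0.7] z [-4.1  2.3] rect [518.2 -65.9] [111.4 363.8] 77.7
```

View pics/crop.png

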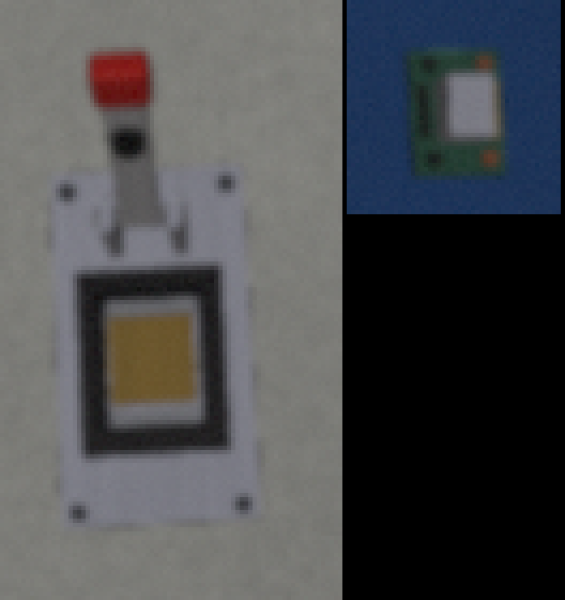

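Jig is near (503,100.5) with yaw about +2.5°, green can near (483.5,-252), about axis-aligned. I go towards the module and look with the wrist camera.

Request:
apply_moves(rows=[{"wz": -0.142}, {"wz": -0.142}, {"x": -0.034, "y": -0.051}, {"x": -0.034, "y": -0.051}, {"x": -0.034, "y": -0.051}, {"x": -0.034, "y": -0.051}, {"x": -0.034, "y": -0.051}, {"x": -0.034, "y": -0.051}])

```text
invalid input at $.rows[0]: expected keys x, y, z, wx, wy, wz, gripper
```

Request:
apply_moves(rows=[{"x": -0.02, "y": -0.058}, {"x": -0.02, "y": -0.058}, {"x": -0.01, "y": -0.06}, {"x": -0.01, "y": -0.06}, {"x": -0.01, "y": -0.06}, {"x": -0.01, "y": -0.06}, {"y": -0.06}, {"y": -0.06}])

```text
invalid input at $.rows[0]: expected keys x, y, z, wx, wy, wz, gripper
```

```bash
cat >> h.py <<'E'
from scipy.spatial.transform import Rotation as Ro
def tool():
    s=arm.read_state();return s,Ro.from_rotvec(s['orientation']).as_matrix(),np.array(s['tcp_pos'])
def yaw(R): return np.arctan2(R[1,0],R[0,0])
def goto(x,y,z=None,yw=None):
    s,R,p=tool(); t=np.array([x,y,p[2] if z is None else z])
    if yw is not None: print('wz',-((yw-yaw(R)+np.pi)%(2*np.pi)-np.pi))
    print('shift now-frame',(R.T@(t-p)).round(1))
def st():
    s,R,p=tool();print('t',round(s['clock'],2),'p',p.round(1),'yaw',round(yaw(R),4),'tilt',R[:,2].round(4),'F',s['wrist_force'].round(2),'M',s['moment'].round(2),'grip',round(s['grip_width'],3))
def wshot(f):
    s,R,p=tool(); im,d=shot('wrist',f)
    c=arm.get_calibration('wrist');K=np.array(c['intrinsics']);T=np.array(c['tool_from_camera'])
    v,u=np.mgrid[:d.shape[0],:d.shape[1]]
    P=np.stack([(u-K[0,2])*d/K[0,0],(v-K[1,2])*d/K[1,1],d],-1)
    P=(P@T[:3,:3].T+T[:3,3])@R.T+p
    P[d<=0]=np.nan
    np.savez('pics/%s_P.npz'%f,im=im,P=P); return im,P
E
python3 - <<'E'
from h import *
st(); goto(483,-252,yw=np.pi)
E
```

```text
t 0.1 p [168.4 575.4 252.5] yaw 2.8568 tilt [-5.0e-04 -1.5e-03 -1.0e+00] F [-0.58  0.01 -0.47] M [-0.01  0.02  0.05] grip 1.003
wz -0.2847993621848177
shift now-frame [-534.4 -705.7    1.1]
```

All keys are needed in every row.

Request:
apply_moves(rows=[{"x": 0, "y": 0, "z": 0, "wx": 0, "wy": 0, "wz": -0.142, "gripper": 0}, {"x": 0, "y": 0, "z": 0, "wx": 0, "wy": 0, "wz": -0.142, "gripper": 0}, {"x": -0.034, "y": -0.051, "z": 0, "wx": 0, "wy": 0, "wz": 0, "gripper": 0}, {"x": -0.034, "y": -0.051, "z": 0, "wx": 0, "wy": 0, "wz": 0, "gripper": 0}, {"x": -0.034, "y": -0.051, "z": 0, "wx": 0, "wy": 0, "wz": 0, "gripper": 0}, {"x": -0.034, "y": -0.051, "z": 0, "wx": 0, "wy": 0, "wz": 0, "gripper": 0}, {"x": -0.034, "y": -0.051, "z": 0, "wx": 0, "wy": 0, "wz": 0, "gripper": 0}, {"x": -0.034, "y": -0.051, "z": 0, "wx": 0, "wy": 0, "wz": 0, "gripper": 0}])

```text
clock: 1.1
tcp_pos: [372.9, 267.8, 253.2]
orientation: [0.001, 3.142, -0.0]
wrist_force: [0.6, 0.4, 1.2]
grip_width: 0.998
```

Request:
apply_moves(rows=[{"x": -0.02, "y": -0.058, "z": 0, "wx": 0, "wy": 0, "wz": 0, "gripper": 0}, {"x": -0.02, "y": -0.058, "z": 0, "wx": 0, "wy": 0, "wz": 0, "gripper": 0}, {"x": -0.01, "y": -0.06, "z": 0, "wx": 0, "wy": 0, "wz": 0, "gripper": 0}, {"x": -0.01, "y": -0.06, "z": 0, "wx": 0, "wy": 0, "wz": 0, "gripper": 0}, {"x": -0.01, "y": -0.06, "z": 0, "wx": 0, "wy": 0, "wz": 0, "gripper": 0}, {"x": -0.01, "y": -0.06, "z": 0, "wx": 0, "wy": 0, "wz": 0, "gripper": 0}, {"x": 0, "y": -0.06, "z": 0, "wx": 0, "wy": 0, "wz": 0, "gripper": 0}, {"x": 0, "y": -0.06, "z": 0, "wx": 0, "wy": 0, "wz": 0, "gripper": 0}])

```text
clock: 2.1
tcp_pos: [451.6, -208.4, 253.1]
orientation: [-0.002, -3.142, -0.001]
wrist_force: [1.8, 0.3, -0.3]
grip_width: 1.004
```

Run:
```python
from h import *
st(); goto(483,-252,yw=np.pi)
```

```text
t 2.1 p [ 451.6 -208.4  253.1] yaw 3.1406 tilt [-1.e-04  3.e-04 -1.e+00] F [ 1.83  0.28 -0.29] M [-0.01 -0.05  0.02] grip 1.004
wz -0.0009826945769115802
shift now-frame [-31.5 -43.6  -0. ]
```

Request:
apply_moves(rows=[{"x": -0.016, "y": -0.022, "z": 0.03, "wx": 0, "wy": 0, "wz": 0, "gripper": 0}, {"x": -0.016, "y": -0.022, "z": 0.03, "wx": 0, "wy": 0, "wz": 0, "gripper": 0}, {"x": 0, "y": 0, "z": 0.03, "wx": 0, "wy": 0, "wz": 0, "gripper": 0}, {"x": 0, "y": 0, "z": 0, "wx": 0, "wy": 0, "wz": 0, "gripper": 0}])

```text
clock: 2.6
tcp_pos: [481.7, -249.6, 160.6]
orientation: [-0.002, -3.136, -0.004]
wrist_force: [-0.1, 0.2, 1.0]
grip_width: 0.998
```

Run:
```python
from h import *
st(); im,P=wshot('w1')
Z=P[...,2]; near=(abs(P[...,0]-483)<60)&(abs(P[...,1]+252)<50)
for n,m in (('can',near&(Z>37)&(Z<50)),('all',near&(Z>8))):
    m=cv2.morphologyEx(m.astype(np.uint8),cv2.MORPH_OPEN,np.ones((3,3)))>0
    q=P[m];r=cv2.minAreaRect(q[:,:2].astype(np.float32))
    print(n,len(q),np.median(q,0).round(1),(np.percentile(q,1,0)).round(1),(np.percentile(q,99,0)).round(1),r)
```

```text
t 2.6 p [ 481.7 -249.6  160.6] yaw 3.1404 tilt [-0.0053  0.0028 -1.    ] F [-0.13  0.23  1.03] M [0.02 0.04 0.03] grip 0.998
can 1181 [ 481.9 -253.8   42.9] [ 466.3 -265.8   39.9] [ 500.1 -242.3   44.5] ((483.2564392089844, -254.12249755859375), (34.3660888671875, 23.733638763427734), 0.3510013818740845)
all 30402 [ 469.7 -252.6  217.7] [ 452.3 -299.9   12.2] [ 511.1 -203.3  235.8] ((483.4642639160156, -251.993896484375), (99.95137786865234, 70.48789978027344), 89.9251937866211)
```

View pics/w1.png

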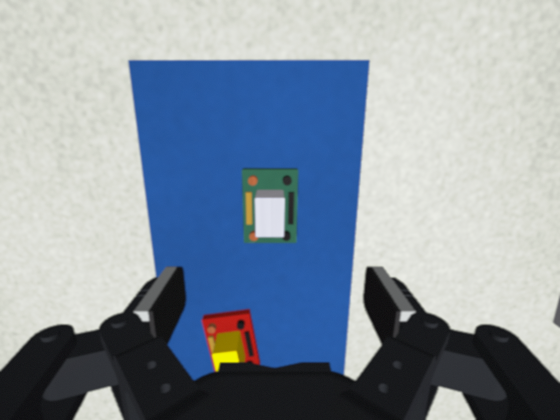

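The wrist view shows the green module at (270,205) between the fingers, with the red one lower left at (235,345), well clear. The can centre is (483.3,-254.0), yaw about 0.

Request:
apply_moves(rows=[{"x": 0, "y": -0.002, "z": 0.03, "wx": 0, "wy": 0, "wz": 0, "gripper": 0}, {"x": 0, "y": 0, "z": 0.03, "wx": 0, "wy": 0, "wz": 0, "gripper": 0}, {"x": 0, "y": 0, "z": 0.03, "wx": 0, "wy": 0, "wz": 0, "gripper": 0}, {"x": 0, "y": 0, "z": 0, "wx": 0, "wy": 0, "wz": 0, "gripper": 0}, {"x": 0, "y": 0, "z": 0, "wx": 0, "wy": 0, "wz": 0, "gripper": 0}])

```text
clock: 3.28
tcp_pos: [485.1, -252.8, 75.3]
orientation: [0.001, 3.139, -0.002]
wrist_force: [0.7, 0.0, 0.2]
grip_width: 0.998
```

Run:
```python
from h import *
st(); goto(483.3,-254,41,yw=np.pi)
```

```text
t 3.27 p [ 485.1 -252.8   75.3] yaw 3.1411 tilt [ 0.0021 -0.0011 -1.    ] F [0.66 0.05 0.15] M [-0.02 -0.01  0.03] grip 0.998
wz -0.00047257108047160656
shift now-frame [ 1.8 -1.1 34.3]
```

Request:
apply_moves(rows=[{"x": 0.001, "y": -0.001, "z": 0.017, "wx": 0, "wy": 0, "wz": 0, "gripper": 0}, {"x": 0, "y": 0, "z": 0.016, "wx": 0, "wy": 0, "wz": 0, "gripper": 0}, {"x": 0, "y": 0, "z": 0, "wx": 0, "wy": 0, "wz": 0, "gripper": 0.5}, {"x": 0, "y": 0, "z": 0, "wx": 0, "wy": 0, "wz": 0, "gripper": 1}, {"x": 0, "y": 0, "z": 0, "wx": 0, "wy": 0, "wz": 0, "gripper": 1}, {"x": 0, "y": 0, "z": 0, "wx": 0, "wy": 0, "wz": 0, "gripper": 1}, {"x": 0, "y": 0, "z": 0, "wx": 0, "wy": 0, "wz": 0, "gripper": 1}, {"x": 0, "y": 0, "z": 0, "wx": 0, "wy": 0, "wz": 0, "gripper": 1}])

```text
clock: 4.28
tcp_pos: [483.5, -253.7, 40.9]
orientation: [0.001, 3.14, -0.001]
wrist_force: [-0.0, -0.5, 5.6]
grip_width: 0.27
```

Run:
```python
from h import *
st()
```

```text
t 4.28 p [ 483.5 -253.7   40.9] yaw 3.1408 tilt [ 1.1e-03 -5.0e-04 -1.0e+00] F [-0.01 -0.55  5.58] M [ 0.12  0.01 -0.  ] grip 0.27
```

Request:
apply_moves(rows=[{"x": 0, "y": 0, "z": -0.03, "wx": 0, "wy": 0, "wz": 0, "gripper": 1}, {"x": 0, "y": 0, "z": -0.05, "wx": 0, "wy": 0, "wz": 0, "gripper": 1}, {"x": 0, "y": 0, "z": -0.05, "wx": 0, "wy": 0, "wz": 0, "gripper": 1}, {"x": -0.004, "y": 0.05, "z": -0.03, "wx": 0, "wy": 0, "wz": 0, "gripper": 1}, {"x": -0.004, "y": 0.05, "z": 0, "wx": 0, "wy": 0, "wz": 0, "gripper": 1}, {"x": -0.004, "y": 0.05, "z": 0, "wx": 0, "wy": 0, "wz": 0, "gripper": 1}, {"x": -0.004, "y": 0.05, "z": 0, "wx": 0, "wy": 0, "wz": 0, "gripper": 1}, {"x": -0.004, "y": 0.05, "z": 0, "wx": 0, "wy": 0, "wz": 0, "gripper": 1}])

```text
clock: 5.28
tcp_pos: [502.5, -2.0, 199.8]
orientation: [-0.002, -3.141, 0.0]
wrist_force: [1.6, -1.0, -1.1]
grip_width: 0.271
```

Request:
apply_moves(rows=[{"x": 0, "y": 0.014, "z": 0, "wx": 0, "wy": 0, "wz": 0, "gripper": 1}, {"x": 0, "y": 0, "z": 0, "wx": 0, "wy": 0, "wz": 0, "gripper": 1}, {"x": 0, "y": 0, "z": 0, "wx": 0, "wy": 0, "wz": 0, "gripper": 1}])

```text
clock: 5.65
tcp_pos: [502.9, 9.5, 200.1]
orientation: [-0.003, -3.141, 0.001]
wrist_force: [-0.5, -0.6, -2.2]
grip_width: 0.268
```

Run:
```python
from h import *
st(); im,P=wshot('w2'); st()
Z=P[...,2]
near=(abs(P[...,0]-503)<75)&(abs(P[...,1]-100)<60)
m=near&(Z>28)&(Z<44)
m=cv2.morphologyEx(m.astype(np.uint8),cv2.MORPH_OPEN,np.ones((3,3)))>0
q=P[m];print('nest>28',len(q),np.median(q,0).round(1),cv2.minAreaRect(q[:,:2].astype(np.float32)))
s,R,p=tool()
# held module relative to TCP
r=(P-p)@R
h=(abs(r[...,0])<60)&(abs(r[...,1])<40)&(r[...,2]>10)&(r[...,2]<60)
q=r[h];print('held',len(q),np.percentile(q,[1,50,99],0).round(1))
```

```text
t 5.65 p [502.9   9.5 200.1] yaw 3.1397 tilt [-6.e-04 -6.e-04 -1.e+00] F [-0.49 -0.56 -2.18] M [-0.05 -0.02  0.02] grip 0.268
t 5.7 p [503.    9.3 200.1] yaw 3.1392 tilt [-4.e-04 -5.e-04 -1.e+00] F [-0.25 -0.72 -1.86] M [0.03 0.03 0.01] grip 0.266
nest>28 7140 [501.  100.5  33.1] ((515.3950805664062, 100.2076416015625), (125.10841369628906, 80.81100463867188), 2.664022445678711)
held 5594 [[  4.1 -25.2  10.7]
 [ 22.6  -0.6  27.6]
 [ 35.   23.6  36.5]]
```

View pics/w2.png

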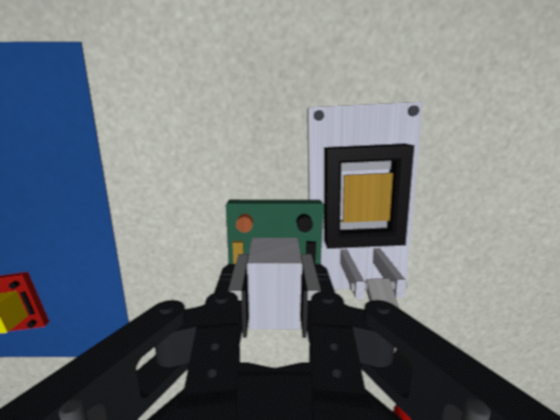

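The module is held straight in the grip (carrier at (275,230)). The nest pocket is at (367,197) and the clamp posts sit below it. I fit the nest outline and the held carrier together.

Run:
```python
from h import *
z=np.load('pics/w2_P.npz');im,P=z['im'].astype(int),z['P'];Z=P[...,2];s,R,p=tool()
ins=np.zeros(Z.shape,bool);ins[135:258,315:425]=1
m=ins&(im.max(2)<70)&(abs(P[...,0]-503)<56)&(Z>29)&(Z<39)
m=cv2.morphologyEx(m.astype(np.uint8),cv2.MORPH_OPEN,np.ones((2,2)))>0
q=P[m];r=cv2.minAreaRect(q[:,:2].astype(np.float32));print('nest',len(q),np.median(q[:,2]),r)
cc,_=cv2.findContours(m.astype(np.uint8),cv2.RETR_CCOMP,cv2.CHAIN_APPROX_NONE)
for c in cc:
    if len(c)>60:
        w=P[c[:,0,1],c[:,0,0]]; w=w[np.isfinite(w).all(1)];print(len(c),cv2.minAreaRect(w[:,:2].astype(np.float32)))
g=(im[...,1]>im[...,0]+15)&(im[...,1]>im[...,2])
r=(P-p)@R;k=g&(abs(r[...,0])<60)&(r[...,2]>5)&(r[...,2]<60);k=cv2.morphologyEx(k.astype(np.uint8),cv2.MORPH_OPEN,np.ones((3,3)))>0
e=[]
for u in range(235,316,3):
    v=np.where(k[:,u])[0]
    if len(v): e.append((r[v[0],u]))
e=np.array(e);f=np.polyfit(e[:,1],e[:,0],1);print('front edge x',e[:,0].mean(),'slope',f[0])
q=r[k];print('y ext',np.percentile(q[:,1],[.5,99.5]),'z',np.median(q[:,2]))
```

```text
nest 4260 nan ((503.3193664550781, 99.6346435546875), (100.21115112304688, 78.93805694580078), 2.951404571533203)
365 ((503.34478759765625, 99.71701049804688), (99.99592590332031, 79.44673919677734), 2.669236660003662)
251 ((503.23651123046875, 98.89756774902344), (74.93692779541016, 56.23689651489258), 2.9082093238830566)
front edge x 34.8261724336491 slope -8.257270173880385e-05
y ext [-25.47885184  23.70003433] z 27.965964631330998
```

Request:
apply_moves(rows=[{"x": 0, "y": 0.045, "z": 0, "wx": 0, "wy": 0, "wz": -0.049, "gripper": 1}, {"x": 0.002, "y": 0.046, "z": 0, "wx": 0, "wy": 0, "wz": 0, "gripper": 1}, {"x": 0, "y": 0, "z": 0.05, "wx": 0, "wy": 0, "wz": 0, "gripper": 1}, {"x": 0, "y": 0, "z": 0.05, "wx": 0, "wy": 0, "wz": 0, "gripper": 1}, {"x": 0, "y": 0, "z": 0.013, "wx": 0, "wy": 0, "wz": 0, "gripper": 1}, {"x": 0, "y": 0, "z": 0, "wx": 0, "wy": 0, "wz": 0, "gripper": 1}, {"x": 0, "y": 0, "z": 0, "wx": 0, "wy": 0, "wz": 0, "gripper": 1}])

```text
clock: 6.58
tcp_pos: [500.7, 101.3, 89.2]
orientation: [-0.074, 3.138, 0.001]
wrist_force: [0.2, 0.6, -0.8]
grip_width: 0.268
```

Run:
```python
from h import *
st(); goto(503.3,100.6,80,yw=np.pi+.047); wshot('w3')
```

```text
t 6.58 p [500.7 101.3  89.2] yaw -3.0943 tilt [ 3.1e-03  6.0e-04 -1.0e+00] F [ 0.21  0.58 -0.81] M [ 0.03  0.01 -0.01] grip 0.268
wz 0.0002661191207415925
shift now-frame [-2.5 -0.8  9.2]
```

View pics/w3.png

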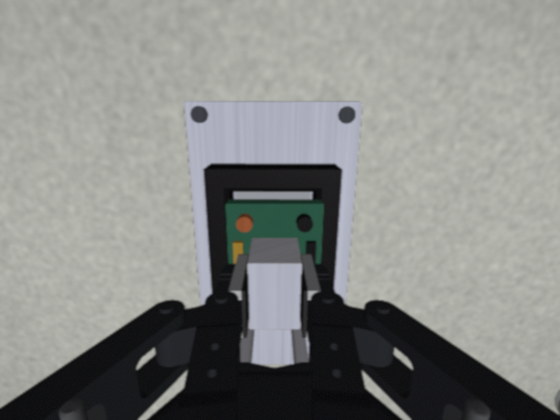

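The view is centred: the nest spans u 206–341 and the carrier 226–324. That agrees with the remaining shift of (-2.5,-0.8) mm.

Request:
apply_moves(rows=[{"x": -0.0025, "y": -0.0008, "z": 0.005, "wx": 0, "wy": 0, "wz": 0, "gripper": 1}, {"x": 0, "y": 0, "z": 0.003, "wx": 0, "wy": 0, "wz": 0, "gripper": 1}, {"x": 0, "y": 0, "z": 0, "wx": 0, "wy": 0, "wz": 0, "gripper": 1}, {"x": 0, "y": 0, "z": 0, "wx": 0, "wy": 0, "wz": 0, "gripper": 1}])

```text
clock: 7.12
tcp_pos: [501.4, 100.8, 79.3]
orientation: [0.076, -3.141, -0.0]
wrist_force: [0.2, 0.0, -2.0]
grip_width: 0.264
```

Run:
```python
from h import *
st(); goto(503.3,100.6,72,yw=np.pi+.047)
```

```text
t 7.12 p [501.4 100.8  79.3] yaw -3.0933 tilt [-1.e-04  0.e+00 -1.e+00] F [ 0.21  0.04 -2.02] M [-0.   -0.03  0.04] grip 0.264
wz 0.0012730894958128403
shift now-frame [-1.9 -0.3  7.3]
```

Request:
apply_moves(rows=[{"x": -0.0018, "y": -0.0002, "z": 0.002, "wx": 0, "wy": 0, "wz": 0, "gripper": 1}, {"x": 0, "y": 0, "z": 0.002, "wx": 0, "wy": 0, "wz": 0, "gripper": 1}, {"x": 0, "y": 0, "z": 0.002, "wx": 0, "wy": 0, "wz": 0, "gripper": 1}, {"x": 0, "y": 0, "z": 0, "wx": 0, "wy": 0, "wz": 0, "gripper": 1}, {"x": 0, "y": 0, "z": 0, "wx": 0, "wy": 0, "wz": 0, "gripper": 1}])

```text
clock: 7.75
tcp_pos: [503.2, 100.6, 73.3]
orientation: [0.076, -3.141, 0.0]
wrist_force: [-0.6, -0.9, -2.3]
grip_width: 0.263
```

Run:
```python
from h import *
st(); goto(503.3,100.6,72,yw=np.pi+.047)
```

```text
t 7.75 p [503.2 100.6  73.3] yaw -3.0934 tilt [-1.e-04 -0.e+00 -1.e+00] F [-0.62 -0.91 -2.32] M [ 0.01  0.02 -0.06] grip 0.263
wz 0.0011930256127214989
shift now-frame [-0.1 -0.   1.3]
```

Request:
apply_moves(rows=[{"x": 0, "y": 0, "z": 0.0015, "wx": 0, "wy": 0, "wz": 0, "gripper": 1}, {"x": 0, "y": 0, "z": 0.0015, "wx": 0, "wy": 0, "wz": 0, "gripper": 1}, {"x": 0, "y": 0, "z": 0, "wx": 0, "wy": 0, "wz": 0, "gripper": 1}])

```text
clock: 8.12
tcp_pos: [503.2, 100.6, 70.1]
orientation: [0.076, -3.14, 0.0]
wrist_force: [-0.4, -0.1, -2.1]
grip_width: 0.273
```

Request:
apply_moves(rows=[{"x": 0, "y": 0, "z": 0.0015, "wx": 0, "wy": 0, "wz": 0, "gripper": 1}, {"x": 0, "y": 0, "z": 0.0015, "wx": 0, "wy": 0, "wz": 0, "gripper": 1}, {"x": 0, "y": 0, "z": 0, "wx": 0, "wy": 0, "wz": 0, "gripper": 1}])

```text
clock: 8.5
tcp_pos: [503.3, 100.6, 67.3]
orientation: [-0.076, 3.141, -0.0]
wrist_force: [1.0, -0.4, -1.7]
grip_width: 0.267
```

Run:
```python
from h import *
st(); goto(503.3,100.6,72,yw=np.pi+.047)
```

```text
t 8.5 p [503.3 100.6  67.3] yaw -3.0934 tilt [ 1.e-04 -0.e+00 -1.e+00] F [ 0.97 -0.36 -1.66] M [ 0.02 -0.03  0.04] grip 0.267
wz 0.0011846616909068075
shift now-frame [ 0.  -0.  -4.7]
```

Inside the mouth with no side load. I go down onto the plate.

Request:
apply_moves(rows=[{"x": 0, "y": 0, "z": 0.001, "wx": 0, "wy": 0, "wz": 0, "gripper": 1}, {"x": 0, "y": 0, "z": 0.001, "wx": 0, "wy": 0, "wz": 0, "gripper": 1}, {"x": 0, "y": 0, "z": 0.001, "wx": 0, "wy": 0, "wz": 0, "gripper": 1}, {"x": 0, "y": 0, "z": 0, "wx": 0, "wy": 0, "wz": 0, "gripper": 1}])

```text
clock: 9.0
tcp_pos: [503.3, 100.6, 64.3]
orientation: [-0.076, 3.141, 0.0]
wrist_force: [-0.9, -0.3, 2.8]
grip_width: 0.271
```

Request:
apply_moves(rows=[{"x": 0, "y": 0, "z": 0.001, "wx": 0, "wy": 0, "wz": 0, "gripper": 1}, {"x": 0, "y": 0, "z": 0.001, "wx": 0, "wy": 0, "wz": 0, "gripper": 1}, {"x": 0, "y": 0, "z": 0, "wx": 0, "wy": 0, "wz": 0, "gripper": 1}])

```text
clock: 9.38
tcp_pos: [503.4, 100.6, 62.2]
orientation: [-0.076, 3.141, 0.0]
wrist_force: [-0.9, -0.1, 1.6]
grip_width: 0.267
```

Run:
```python
from h import *
st()
```

```text
t 9.38 p [503.4 100.6  62.2] yaw -3.0934 tilt [ 1.e-04  0.e+00 -1.e+00] F [-0.87 -0.15  1.59] M [-0.02  0.11 -0.  ] grip 0.267
```

Request:
apply_moves(rows=[{"x": 0, "y": 0, "z": 0.0005, "wx": 0, "wy": 0, "wz": 0, "gripper": 1}, {"x": 0, "y": 0, "z": 0.0005, "wx": 0, "wy": 0, "wz": 0, "gripper": 1}])

```text
clock: 9.62
tcp_pos: [503.4, 100.6, 61.3]
orientation: [-0.076, 3.141, 0.0]
wrist_force: [-2.1, -0.1, 4.3]
grip_width: 0.266
```

Request:
apply_moves(rows=[{"x": 0, "y": 0, "z": 0.0005, "wx": 0, "wy": 0, "wz": 0, "gripper": 1}, {"x": 0, "y": 0, "z": 0, "wx": 0, "wy": 0, "wz": 0, "gripper": 1}])

```text
clock: 9.88
tcp_pos: [503.3, 100.6, 60.7]
orientation: [-0.076, 3.141, -0.0]
wrist_force: [-1.3, 0.5, 3.5]
grip_width: 0.268
```

Request:
apply_moves(rows=[{"x": 0, "y": 0, "z": 0.0005, "wx": 0, "wy": 0, "wz": 0, "gripper": 1}, {"x": 0, "y": 0, "z": 0, "wx": 0, "wy": 0, "wz": 0, "gripper": 1}])

```text
clock: 10.12
tcp_pos: [503.3, 100.6, 60.3]
orientation: [-0.076, 3.141, 0.0]
wrist_force: [-0.5, 0.7, 2.9]
grip_width: 0.271
```

Request:
apply_moves(rows=[{"x": 0, "y": 0, "z": 0.0005, "wx": 0, "wy": 0, "wz": 0, "gripper": 1}, {"x": 0, "y": 0, "z": 0, "wx": 0, "wy": 0, "wz": 0, "gripper": 1}])

```text
clock: 10.38
tcp_pos: [503.3, 100.6, 59.8]
orientation: [-0.076, 3.141, 0.0]
wrist_force: [-0.6, -0.9, 3.3]
grip_width: 0.265
```

Request:
apply_moves(rows=[{"x": 0, "y": 0, "z": 0.0004, "wx": 0, "wy": 0, "wz": 0, "gripper": 1}, {"x": 0, "y": 0, "z": 0, "wx": 0, "wy": 0, "wz": 0, "gripper": 1}])

```text
clock: 10.62
tcp_pos: [503.3, 100.6, 59.4]
orientation: [-0.076, 3.141, -0.0]
wrist_force: [-0.7, -0.1, 3.0]
grip_width: 0.269
```

Request:
apply_moves(rows=[{"x": 0, "y": 0, "z": 0.0004, "wx": 0, "wy": 0, "wz": 0, "gripper": 1}, {"x": 0, "y": 0, "z": 0, "wx": 0, "wy": 0, "wz": 0, "gripper": 1}])

```text
clock: 10.88
tcp_pos: [503.3, 100.6, 59.0]
orientation: [-0.076, 3.141, 0.0]
wrist_force: [-0.2, 0.6, 2.9]
grip_width: 0.27
```

Request:
apply_moves(rows=[{"x": 0, "y": 0, "z": 0.0004, "wx": 0, "wy": 0, "wz": 0, "gripper": 1}, {"x": 0, "y": 0, "z": 0, "wx": 0, "wy": 0, "wz": 0, "gripper": 1}])

```text
clock: 11.12
tcp_pos: [503.3, 100.6, 58.6]
orientation: [-0.076, 3.141, 0.0]
wrist_force: [-0.5, -0.4, 4.0]
grip_width: 0.271
```

Request:
apply_moves(rows=[{"x": 0, "y": 0, "z": 0.0004, "wx": 0, "wy": 0, "wz": 0, "gripper": 1}, {"x": 0, "y": 0, "z": 0, "wx": 0, "wy": 0, "wz": 0, "gripper": 1}])

```text
clock: 11.38
tcp_pos: [503.3, 100.6, 58.4]
orientation: [-0.076, 3.141, 0.0]
wrist_force: [-1.9, -0.4, 6.2]
grip_width: 0.266
```

Request:
apply_moves(rows=[{"x": 0, "y": 0, "z": 0.0004, "wx": 0, "wy": 0, "wz": 0, "gripper": 1}, {"x": 0, "y": 0, "z": 0, "wx": 0, "wy": 0, "wz": 0, "gripper": 1}])

```text
clock: 11.62
tcp_pos: [503.3, 100.6, 58.4]
orientation: [-0.076, 3.14, 0.0]
wrist_force: [-3.5, -0.2, 10.6]
grip_width: 0.267
```

Bottomed: z is stuck at 58.4 and the force is climbing. I press to about 16 N and hold.

Request:
apply_moves(rows=[{"x": 0, "y": 0, "z": 0.0003, "wx": 0, "wy": 0, "wz": 0, "gripper": 1}, {"x": 0, "y": 0, "z": 0, "wx": 0, "wy": 0, "wz": 0, "gripper": 1}, {"x": 0, "y": 0, "z": 0, "wx": 0, "wy": 0, "wz": 0, "gripper": 1}])

```text
clock: 12.0
tcp_pos: [503.3, 100.6, 58.4]
orientation: [-0.076, 3.14, 0.0]
wrist_force: [-3.3, -1.1, 13.2]
grip_width: 0.269
```

Request:
apply_moves(rows=[{"x": 0, "y": 0, "z": 0.0001, "wx": 0, "wy": 0, "wz": 0, "gripper": 1}, {"x": 0, "y": 0, "z": 0, "wx": 0, "wy": 0, "wz": 0, "gripper": 1}, {"x": 0, "y": 0, "z": 0, "wx": 0, "wy": 0, "wz": 0, "gripper": 1}, {"x": 0, "y": 0, "z": 0, "wx": 0, "wy": 0, "wz": 0, "gripper": 1}])

```text
clock: 12.5
tcp_pos: [503.3, 100.6, 58.4]
orientation: [-0.076, 3.14, 0.0]
wrist_force: [-4.6, -1.1, 14.3]
grip_width: 0.268
```

Pressed solidly at about 14–16 N for over half a second. Now I relax, release and retreat.

Request:
apply_moves(rows=[{"x": 0, "y": 0, "z": -0.0008, "wx": 0, "wy": 0, "wz": 0, "gripper": 1}, {"x": 0, "y": 0, "z": 0, "wx": 0, "wy": 0, "wz": 0, "gripper": 0.6}, {"x": 0, "y": 0, "z": 0, "wx": 0, "wy": 0, "wz": 0, "gripper": 0.4}, {"x": 0, "y": 0, "z": 0, "wx": 0, "wy": 0, "wz": 0, "gripper": 0.3}, {"x": 0, "y": 0, "z": 0, "wx": 0, "wy": 0, "wz": 0, "gripper": 0.3}, {"x": 0, "y": 0, "z": 0, "wx": 0, "wy": 0, "wz": 0, "gripper": 0.3}])

```text
clock: 13.25
tcp_pos: [503.3, 100.6, 58.1]
orientation: [0.076, -3.141, 0.0]
wrist_force: [-0.1, -0.4, 0.4]
grip_width: 0.704
```

Run:
```python
from h import *
st();
```

```text
t 13.25 p [503.3 100.6  58.1] yaw -3.0934 tilt [-1.e-04 -0.e+00 -1.e+00] F [-0.09 -0.41  0.4 ] M [0.03 0.   0.08] grip 0.704
```

Request:
apply_moves(rows=[{"x": 0, "y": 0, "z": -0.02, "wx": 0, "wy": 0, "wz": 0, "gripper": 0.3}, {"x": 0, "y": 0, "z": -0.04, "wx": 0, "wy": 0, "wz": 0, "gripper": 0.3}, {"x": 0, "y": 0, "z": -0.045, "wx": 0, "wy": 0, "wz": 0, "gripper": 0.3}, {"x": 0, "y": 0, "z": 0, "wx": 0, "wy": 0, "wz": 0, "gripper": 0.3}, {"x": 0, "y": 0, "z": 0, "wx": 0, "wy": 0, "wz": 0, "gripper": 0.3}])

```text
clock: 13.88
tcp_pos: [503.0, 100.6, 162.8]
orientation: [0.076, -3.14, -0.0]
wrist_force: [0.3, -0.2, -0.2]
grip_width: 0.699
```

Run:
```python
from h import *
st(); im,P=wshot('w4'); Z=P[...,2]
near=(abs(P[...,0]-503)<40)&(abs(P[...,1]-100)<30)
m=near&(Z>54)&(Z<70);q=P[m];print('can top',len(q),np.median(q,0).round(1),cv2.minAreaRect(q[:,:2].astype(np.float32)))
z=np.load('pics/top.npz');im,P=z['im'].astype(int),pts('top',z['d'])
m=(im[...,0]>im[...,1]+60);m[:155]=0;m[180:]=0;m[:,:220]=0;m[:,250:]=0
q=P[m];q=q[q[:,2]>100]-[503.3,100.6,0];c,s=np.cos(.047),np.sin(.047)
print('handle jig x',np.percentile(q[:,0]*c+q[:,1]*s,[5,50,95]),'y',np.median(q[:,1]*c-q[:,0]*s))
```

```text
t 13.88 p [503.  100.6 162.8] yaw -3.0934 tilt [-2.e-04  0.e+00 -1.e+00] F [ 0.29 -0.18 -0.19] M [-0.05  0.02  0.02] grip 0.699
can top 1359 [501.7  99.8  60.4] ((503.20263671875, 99.74998474121094), (34.45109939575195, 24.019603729248047), 3.305246114730835)
handle jig x [105.57083967 112.61828159 123.0518748 ] y -0.40129579966115436
```

View pics/w4.png

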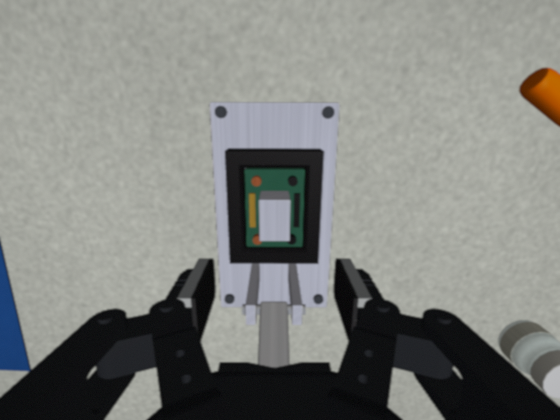

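The module sits in the pocket, can top 60.4 mm, centred at (275,205) within the nest. Next I go behind the clamp with the fingers shut.

Request:
apply_moves(rows=[{"x": 0, "y": 0, "z": -0.05, "wx": 0, "wy": 0, "wz": 0, "gripper": 0.3}, {"x": 0, "y": 0, "z": -0.055, "wx": 0, "wy": 0, "wz": 0, "gripper": 1}, {"x": -0.05, "y": 0, "z": 0, "wx": 0, "wy": 0, "wz": 0, "gripper": 1}, {"x": -0.06, "y": 0, "z": 0, "wx": 0, "wy": 0, "wz": 0, "gripper": 1}, {"x": -0.06, "y": 0, "z": 0, "wx": 0, "wy": 0, "wz": 0, "gripper": 1}, {"x": 0, "y": 0, "z": 0, "wx": 0, "wy": 0, "wz": 0, "gripper": 1}, {"x": 0, "y": 0, "z": 0, "wx": 0, "wy": 0, "wz": 0, "gripper": 1}])

```text
clock: 14.8
tcp_pos: [672.0, 108.6, 265.8]
orientation: [0.075, -3.137, 0.001]
wrist_force: [-0.6, -0.2, 0.1]
grip_width: 0.003
```

```bash
cat >> h.py <<'E'
def js():
    s,R,p=tool();c,n=np.cos(.047),np.sin(.047);d=p-[503.3,100.6,0]
    print('jig TCP',np.round([d[0]*c+d[1]*n,d[1]*c-d[0]*n,d[2]],1));st()
def th():
    im,d=shot('side','s_last');im=im.astype(int);P=pts('side',d);h=(im[...,0]>im[...,1]+60)
    c,n=np.cos(.047),np.sin(.047);q=P-[503.3,100.6,0];x=q[...,0]*c+q[...,1]*n;y=q[...,1]*c-q[...,0]*n;z=q[...,2]
    m=h&(d>0)&(abs(y)<30)&(x>-80)&(x<150)&(z>40)&(z<200)
    a=np.median(x[m]),np.median(z[m]);print('handle',m.sum(),np.round(a,1),'theta',np.arctan2(a[1]-74,70-a[0]))
E
python3 - <<'E'
from h import *
js();th()
E
```

```text
jig TCP [1.689e+02 1.000e-01 2.658e+02]
t 14.8 p [672.  108.6 265.8] yaw -3.0935 tilt [-4.2e-03 -6.0e-04 -1.0e+00] F [-0.64 -0.15  0.07] M [-0.02  0.   -0.06] grip 0.003
handle 71 [113.3 183.6] theta 1.9474133537380793
```

Request:
apply_moves(rows=[{"x": 0, "y": 0, "z": 0.045, "wx": 0, "wy": 0, "wz": 0, "gripper": 1}, {"x": 0, "y": 0, "z": 0.045, "wx": 0, "wy": 0, "wz": 0, "gripper": 1}, {"x": 0.015, "y": 0, "z": 0, "wx": 0, "wy": 0, "wz": 0, "gripper": 1}, {"x": 0.01, "y": 0, "z": 0, "wx": 0, "wy": 0, "wz": 0, "gripper": 1}, {"x": 0.01, "y": 0, "z": 0, "wx": 0, "wy": 0, "wz": 0, "gripper": 1}, {"x": 0.01, "y": 0, "z": 0, "wx": 0, "wy": 0, "wz": 0, "gripper": 1}, {"x": 0.01, "y": 0, "z": 0, "wx": 0, "wy": 0, "wz": 0, "gripper": 1}])

```text
clock: 15.72
tcp_pos: [618.3, 106.3, 179.3]
orientation: [-0.076, 3.138, 0.001]
wrist_force: [2.8, -0.4, 1.3]
grip_width: -0.001
```

Run:
```python
from h import *
js();th()
```

```text
jig TCP [115.1   0.3 179.3]
t 15.72 p [618.3 106.3 179.3] yaw -3.0934 tilt [ 2.2e-03  4.0e-04 -1.0e+00] F [ 2.8  -0.38  1.35] M [ 0.08 -0.42  0.01] grip -0.001
handle 59 [ 93.2 192.2] theta 1.764993947990292
```

Request:
apply_moves(rows=[{"x": 0.011, "y": 0, "z": -0.004, "wx": 0, "wy": 0, "wz": 0, "gripper": 1}, {"x": 0.011, "y": 0, "z": -0.004, "wx": 0, "wy": 0, "wz": 0, "gripper": 1}, {"x": 0.011, "y": 0, "z": -0.005, "wx": 0, "wy": 0, "wz": 0, "gripper": 1}, {"x": 0.011, "y": 0, "z": -0.004, "wx": 0, "wy": 0, "wz": 0, "gripper": 1}, {"x": 0.01, "y": 0, "z": 0, "wx": 0, "wy": 0, "wz": 0, "gripper": 1}, {"x": 0.01, "y": 0, "z": 0.002, "wx": 0, "wy": 0, "wz": 0, "gripper": 1}])

```text
clock: 16.52
tcp_pos: [553.7, 103.1, 193.4]
orientation: [-0.076, 3.14, 0.0]
wrist_force: [3.0, 0.5, -1.2]
grip_width: -0.002
```

Run:
```python
from h import *
js();th()
```

```text
jig TCP [5.050e+01 1.000e-01 1.934e+02]
t 16.52 p [553.7 103.1 193.4] yaw -3.0934 tilt [ 6.e-04  2.e-04 -1.e+00] F [ 3.    0.48 -1.16] M [ 0.08 -0.4  -0.03] grip -0.002
handle 63 [ 27.5 186.2] theta 1.2087628543553397
```

Request:
apply_moves(rows=[{"x": 0.01, "y": 0, "z": 0.001, "wx": 0, "wy": 0, "wz": 0, "gripper": 1}, {"x": 0.01, "y": 0, "z": 0.002, "wx": 0, "wy": 0, "wz": 0, "gripper": 1}, {"x": 0.009, "y": 0, "z": 0.005, "wx": 0, "wy": 0, "wz": 0, "gripper": 1}, {"x": 0.009, "y": 0, "z": 0.006, "wx": 0, "wy": 0, "wz": 0, "gripper": 1}, {"x": 0.008, "y": 0, "z": 0.007, "wx": 0, "wy": 0, "wz": 0, "gripper": 1}, {"x": 0.008, "y": 0, "z": 0.008, "wx": 0, "wy": 0, "wz": 0, "gripper": 1}])

```text
clock: 17.32
tcp_pos: [499.8, 100.5, 163.7]
orientation: [-0.076, 3.141, 0.0]
wrist_force: [2.1, -0.1, 0.4]
grip_width: -0.0
```

Run:
```python
from h import *
js();th()
```

```text
jig TCP [ -3.5   0.  163.7]
t 17.32 p [499.8 100.5 163.7] yaw -3.0934 tilt [ 1.e-04  0.e+00 -1.e+00] F [ 2.07 -0.07  0.41] M [ 0.05 -0.39  0.03] grip -0.0
handle 71 [-22.3 145.8] theta 0.6612356273991298
```

Request:
apply_moves(rows=[{"x": 0.006, "y": 0, "z": 0.009, "wx": 0, "wy": 0, "wz": 0, "gripper": 1}, {"x": 0.005, "y": 0, "z": 0.009, "wx": 0, "wy": 0, "wz": 0, "gripper": 1}, {"x": 0.005, "y": 0, "z": 0.01, "wx": 0, "wy": 0, "wz": 0, "gripper": 1}, {"x": 0.004, "y": 0, "z": 0.01, "wx": 0, "wy": 0, "wz": 0, "gripper": 1}, {"x": 0.003, "y": 0, "z": 0.005, "wx": 0, "wy": 0, "wz": 0, "gripper": 1}, {"x": 0.001, "y": 0, "z": 0.005, "wx": 0, "wy": 0, "wz": 0, "gripper": 1}, {"x": 0, "y": 0, "z": 0, "wx": 0, "wy": 0, "wz": 0, "gripper": 1}])

```text
clock: 18.25
tcp_pos: [475.9, 99.2, 115.8]
orientation: [0.076, -3.14, 0.0]
wrist_force: [-0.6, 0.3, -0.1]
grip_width: -0.003
```

Run:
```python
from h import *
js();th()
```

```text
jig TCP [-2.750e+01 -1.000e-01  1.158e+02]
t 18.25 p [475.9  99.2 115.8] yaw -3.0935 tilt [-1.e-03 -2.e-04 -1.e+00] F [-0.6   0.35 -0.05] M [ 0.01  0.   -0.04] grip -0.003
handle 58 [-41.2  93.9] theta 0.1767826789278524
```

Request:
apply_moves(rows=[{"x": 0, "y": 0, "z": 0.002, "wx": 0, "wy": 0, "wz": 0, "gripper": 1}, {"x": 0, "y": 0, "z": 0.002, "wx": 0, "wy": 0, "wz": 0, "gripper": 1}, {"x": 0, "y": 0, "z": 0.002, "wx": 0, "wy": 0, "wz": 0, "gripper": 1}])

```text
clock: 18.68
tcp_pos: [476.2, 99.3, 110.1]
orientation: [0.076, -3.14, -0.0]
wrist_force: [-1.1, 0.5, 0.6]
grip_width: 0.005
```

Request:
apply_moves(rows=[{"x": 0, "y": 0, "z": 0.0015, "wx": 0, "wy": 0, "wz": 0, "gripper": 1}, {"x": 0, "y": 0, "z": 0.0015, "wx": 0, "wy": 0, "wz": 0, "gripper": 1}])

```text
clock: 18.92
tcp_pos: [476.2, 99.3, 107.1]
orientation: [0.076, -3.141, -0.0]
wrist_force: [-0.9, -0.3, 1.6]
grip_width: 0.001
```

Request:
apply_moves(rows=[{"x": 0, "y": 0, "z": 0.0015, "wx": 0, "wy": 0, "wz": 0, "gripper": 1}, {"x": 0, "y": 0, "z": 0.0015, "wx": 0, "wy": 0, "wz": 0, "gripper": 1}])

```text
clock: 19.18
tcp_pos: [476.3, 99.3, 104.1]
orientation: [0.076, -3.141, 0.0]
wrist_force: [-1.1, -1.1, 1.5]
grip_width: 0.0
```

Request:
apply_moves(rows=[{"x": 0, "y": 0, "z": 0.0015, "wx": 0, "wy": 0, "wz": 0, "gripper": 1}, {"x": 0, "y": 0, "z": 0.001, "wx": 0, "wy": 0, "wz": 0, "gripper": 1}])

```text
clock: 19.42
tcp_pos: [476.2, 99.3, 101.7]
orientation: [0.076, -3.14, 0.0]
wrist_force: [-2.4, 0.3, 5.4]
grip_width: 0.001
```

Request:
apply_moves(rows=[{"x": 0, "y": 0, "z": 0.001, "wx": 0, "wy": 0, "wz": 0, "gripper": 1}, {"x": 0, "y": 0, "z": 0.001, "wx": 0, "wy": 0, "wz": 0, "gripper": 1}])

```text
clock: 19.68
tcp_pos: [476.1, 99.3, 100.0]
orientation: [0.076, -3.14, -0.0]
wrist_force: [-5.1, -0.4, 8.4]
grip_width: 0.003
```

Request:
apply_moves(rows=[{"x": 0, "y": 0, "z": 0.001, "wx": 0, "wy": 0, "wz": 0, "gripper": 1}, {"x": 0, "y": 0, "z": 0, "wx": 0, "wy": 0, "wz": 0, "gripper": 1}])

```text
clock: 19.92
tcp_pos: [476.1, 99.3, 99.1]
orientation: [0.076, -3.141, -0.0]
wrist_force: [-3.2, 0.2, 6.3]
grip_width: 0.001
```

The force rise shows the pad resting on the can. I retreat and check.

Request:
apply_moves(rows=[{"x": 0, "y": 0, "z": -0.003, "wx": 0, "wy": 0, "wz": 0, "gripper": 1}, {"x": 0, "y": 0, "z": -0.02, "wx": 0, "wy": 0, "wz": 0, "gripper": 1}, {"x": 0, "y": 0, "z": -0.06, "wx": 0, "wy": 0, "wz": 0, "gripper": 1}, {"x": 0.06, "y": 0, "z": -0.01, "wx": 0, "wy": 0, "wz": 0, "gripper": 1}, {"x": 0, "y": 0, "z": 0, "wx": 0, "wy": 0, "wz": 0, "gripper": 1}, {"x": 0, "y": 0, "z": 0, "wx": 0, "wy": 0, "wz": 0, "gripper": 1}])

```text
clock: 20.68
tcp_pos: [416.9, 96.5, 191.9]
orientation: [-0.076, 3.139, 0.0]
wrist_force: [-0.1, 0.4, -0.0]
grip_width: 0.002
```

Run:
```python
from h import *
js();th(); im,P=wshot('w5')
c,n=np.cos(.047),np.sin(.047);q=P-[503.3,100.6,0];x=q[...,0]*c+q[...,1]*n;y=q[...,1]*c-q[...,0]*n;z=q[...,2]
m=(abs(y)<8)&(z>65)&(z<100)&(x<30)&(x>-60)
im=im.astype(int);red=im[...,0]>im[...,1]+60
for k,mm in (('handle',m&red),('bar',m&~red)):
    print(k,mm.sum(),np.percentile(x[mm],[2,50,98]).round(1),np.median(z[mm]).round(1))
mm=m&~red; print('slope',np.polyfit(x[mm],z[mm],1))
for n_ in (1,):
    mm=(z>24)&(z<40)&(abs(x)<36)&(abs(y)<26)&(im[...,1]>im[...,0]+12);print('carrier',mm.sum(),np.median(z[mm]),np.std(z[mm]))
a=np.load('pics/s_last.npz')['im'];cv2.imwrite('pics/fin.png',np.hstack([cv2.resize(im.astype(np.uint8),(400,300)),cv2.resize(a[150:270,180:340],(400,300),interpolation=3)])[:,:,::-1])
```

```text
jig TCP [-86.5  -0.  191.9]
t 20.68 p [416.9  96.5 191.9] yaw -3.0932 tilt [ 1.6e-03  2.0e-04 -1.0e+00] F [-0.05  0.36 -0.05] M [ 0.01 -0.03 -0.04] grip 0.002
handle 91 [-37.9  80. ] theta 0.055483109916306464
handle 23 [-50.6 -49.9 -49.5] 68.1
bar 31 [-50.6 -50.1 -49.7] 67.3
slope [  -4.16111061 -140.28425875]
carrier 225 30.34629451823443 1.2685568457890308
```

View pics/fin.png

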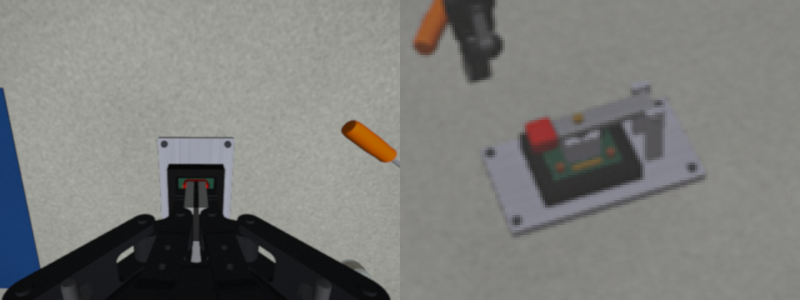

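The clamp is level on the can, with the module under it and the fingers clear. One numerical check from the top camera, then hand in.

Run:
```python
from h import *
im,d=shot('top','top2');im=im.astype(int);P=pts('top',d)
c,n=np.cos(.047),np.sin(.047);q=P-[503.3,100.6,0];x=q[...,0]*c+q[...,1]*n;y=q[...,1]*c-q[...,0]*n;z=q[...,2]
m=(abs(y)<9)&(z>60)&(z<100)&(x>-20)&(x<60);f=np.polyfit(x[m],z[m],1);print('bar',m.sum(),'z at x=0:',np.polyval(f,0),'theta by slope',-f[0],'by height',(np.polyval(f,0)-79)/70)
js();arm.close_job()
```

```text
Traceback (most recent call last):
TypeError: expected non-empty vector for x
```

Run:
```python
from h import *
d=np.load('pics/s_last.npz')['d'];P=pts('side',d)
c,n=np.cos(.047),np.sin(.047);q=P-[503.3,100.6,0];x=q[...,0]*c+q[...,1]*n;y=q[...,1]*c-q[...,0]*n;z=q[...,2]
m=(abs(y)<9)&(z>70)&(z<95)&(x>-20)&(x<55);f=np.polyfit(x[m],z[m],1);print('bar',m.sum(),'z at x=0:',np.polyval(f,0),'theta by slope',-f[0],'by height',(np.polyval(f,0)-79)/70)
```

```text
bar 180 z at x=0: 77.99583323827564 theta by slope -0.033704146915749446 by height -0.01434523945320519
```

Both estimates are well below 0.045 rad, so I hand in.

```bash
python3 -c "
from h import *
js();arm.close_job()"
```

```text
jig TCP [-8.620e+01 -1.000e-01  1.913e+02]
t 20.82 p [417.2  96.5 191.3] yaw -3.0936 tilt [-0.e+00 -1.e-04 -1.e+00] F [ 1.11 -0.22 -0.14] M [-0.05 -0.01  0.01] grip 0.003
the job is handed in; nothing more can be done
```

The green module is in the nest on its stops, the clamp arm is down on the can, and I handed the job in at about 21 s; the hand-in reports no verdict.

**Press:** I loaded the module with the clamp at about 1.95 rad. It went down past the lift plate at about 5 N until the tool stopped dead (TCP z 58.4 mm). I then held 13–14 N on the wrist reading, about 2 N more on the stops, for over half a second.

**Clamp:** I swung the arm down gently with closed fingers. The force rose when the pad met the can, peaking at about 8 N on the handle, and I then backed off.

**Last checks:**
- **Module position:** before the clamp came down, the wrist camera put the can within about 1 mm of the nest centre, with its top at about 60.4 mm. That is at the edge of the stated 60.5–63.5 mm range, within camera error. It was not measured again under the clamp, beyond a rough carrier-top reading of 30.3 mm.
- **Clamp angle:** about -0.03 rad from the bar's slope and -0.01 rad from its height, against the 0.045 limit. A rougher estimate from the handle's image gave +0.055, but that method had read about 0.06–0.08 too high earlier.
- **Top-camera check:** it failed because the robot arm blocked the view, so I used the side camera's depth image instead.
- **Other objects:** the fingers are free of everything. I never touched the red module, screwdriver or jar, but I did not measure their positions again at the end.

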